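# Move three sample vessels on to their next stations

### The arm

A 6-joint arm with a two-finger parallel gripper is mounted at the origin on the work surface. World frame = base frame: x ahead of the robot, y to its left, z up, the work surface at z = 0. Lengths are in m, angles in rad, forces in N, time in s.
With the tool pointing down it reaches from about 0.375 to 0.975 m from the base axis. Payload 3.8 kg.
Tool frame: the origin (TCP) lies midway between the tips of the shut fingers; the grasp point (between the pads) lies 19 mm behind it; x points along the fingers, y is the direction in which the jaws open and shut, and the axes are right-handed (so a half turn about x gives the same grasp; the last joint's range is limited). The gripper opens to 88 mm and grips with 3 to 60 N. Pads are 18 mm wide; open, the fingers measure 123 mm over their backs; the gripper's body (75 mm by 187 mm) begins 45 mm behind the grasp point.
Start: joints at [1.287, 0.264, 1.604, -0, 1.274, -0.037], TCP at [0.165, 0.655, 0.239] pointing down, gripper open.
Joint ranges: [-2.63, 2.63], [-0.94, 2.18], [0.31, 2.57], [-1.31, 4.45], [0, 2.66], [-2.55, 2.55]. Speed limits (rad/s): [2.57, 2.57, 3.14, 3.14, 3.14, 3.14].

### API

Orientations are given as a rotation vector (axis times angle).
In Python, from cell import manip, inverse_kinematics, cams, order gives the robot as it stands. Calls block until the motion is done:
- manip.move_pose(position, orientation): joint-space move of the TCP to a pose.
- manip.move_linear(position, rate=0.15, rot=None): straight line of the TCP; rot=None keeps the orientation; rate is the mean speed in m/s.
- manip.set_joints(angles): joint-space move.
- manip.set_gripper(opening, force=None): finger opening in m; force is the grip in N (None keeps the last); returns when the fingers have stopped.
- manip.dwell(seconds).
- inverse_kinematics(position, orientation): joint angles nearest the present ones, or None.
- manip.state(): the state.
- cams.capture(name): name is "side" or "top" or "wrist"; returns a dict with "image" (400x640x3 uint8, blue, green, red), "z_map" (400x640 float32, m along the optical axis (not along the pixel's ray), 0 where there is no reading), "intrinsics" (3x3 intrinsics, pixels), "k1" (the pictures are not rectified: a ray, as slopes to the right and down, at radius r is drawn at 1 + k1 r^2 times it, then the intrinsics apply), "position" and "orientation" of the camera in the world; the wrist camera has in their place "T_tool_cam" (4x4, takes a point from camera to tool coordinates, whose origin is the TCP and whose axes are the tool frame's). Camera axes: x right, y down, z forward; pixel columns grow to the right and rows downward; lengths in m; the calibration is good to about 2 mm. A picture is of the moment at which its call begins: read the wrist's pose just before it.
A pose or a line that the arm cannot do raises manip.IKError and nothing moves.
- order.close_job(): hands the job in, once; it reports no verdict.
The state is a dict: "clock": time; "joint_pos": joint angles; "joint_velocities": joint speeds; "tau": joint torques, N m; "tool_pos": TCP position; "tcp_rot": TCP orientation; "contact_force": force on the tool from outside, world axes, zero at the start; "moment": the same for the moment, N m; "gripper_width": finger opening in m.
Only numpy, scipy, OpenCV 4.12 (cv2) and the standard library are available. Lean on these libraries where they do the work, as an engineer would, in place of code of your own. Each camera call takes 0.05 s, during which the arm holds its last target.

### The job

Move the three samples on to their next stations: the conical flask from the hotplate to the balance, the low jar from the balance to the metal spill tray, and the tall bottle from the tray to the hotplate, each standing upright in the middle of its new station. Every station is taken, so first park one vessel, standing free on the cork mat, and never stand any on the bare bench. Keep them upright, set them down gently instead of dropping them, and leave the brown bottle, the beaker and the Petri dish where they are.

Things in the scene. Friction and masses are not known exactly. Their poses are not given: they have to be found in the camera images.
- flask: Conical flask, 110 mm tall: base 84 mm across, narrowing from 8 mm up to a 32 mm neck at 64 mm; cap 36 mm across from 80 to 110 mm up: grip it there. About 0.18 kg (0.12 to 0.26). White plastic with a grey cap, as all three vessels; round about its z axis. Origin: centre of its underside, z up. Starts on the hotplate.
- jar: Low wide jar, 60 mm tall, body 60 mm across, cap 62 mm across from 34 to 60 mm up: grip it there. About 0.16 kg (0.11 to 0.23). White plastic with a grey cap, as all three vessels; round about its z axis. Origin: centre of its underside, z up. Starts on the balance.
- bottle: Slim tall bottle, 118 mm tall: body 54 mm across up to 60 mm, shoulder to a 30 mm neck at 72 mm, cap 36 mm across from 84 to 118 mm up: grip it there. About 0.18 kg (0.12 to 0.26). White plastic with a grey cap, as all three vessels; round about its z axis. Origin: centre of its underside, z up. Starts in the tray.
- hotplate: Stirring hotplate (cold), fixed: white housing 190 x 150 mm (x from -115 to 75 mm) with two knobs on its front, which faces its own -x, and a square black plate 132 x 132 mm on top. The plate's upper face is 55 mm above the bench. Origin: on the bench, straight below the middle of the plate; z up.
- balance: Weighing balance, fixed: white housing 185 x 150 mm (x from -110 to 75 mm), display on the front part of its top (its own -x side), and a round steel pan 112 mm across. The pan's upper face is 45 mm above the bench; the pan does not move. Origin: on the bench, straight below the middle of the pan; z up.
- tray: Square grey metal spill tray, fixed, 150 x 150 mm outside, walls 4 mm thick and 14 mm high, floor's upper face 6 mm above the bench. Origin: on the bench, below the middle of the tray; z up.
- mat: Round cork mat, fixed, 140 mm across, 10 mm thick: the free parking spot, empty at the start. Origin: on the bench, below its middle; z up.
- amber: Bystander: brown glass bottle with a black cap, 60 mm across, 105 mm tall, on the bench beyond the instruments. Origin: centre of its underside. Leave it alone.
- beaker: Bystander: open clear glass beaker, 72 mm across, 85 mm tall, on the bench beyond the instruments. Origin: centre of its underside. Leave it alone.
- dish: Bystander: closed clear glass Petri dish, 92 mm across, 16 mm high, on the bench close in front of the robot. Origin: centre of its underside. Leave it alone.

How it is judged:
On the way:
1. one of the three vessels is parked: standing on the cork mat (within 28 mm of its middle), upright, released (((horizontal distance between flask and mat below 0.028 m and z of flask in the frame of mat between 0.007 and 0.013 m and angle between flask's own z axis and vertical below 0.08 rad and linear speed of flask below 0.02 m/s and contact force between each of the arm, the fingers and flask below 0.05 N) or (horizontal distance between bottle and mat below 0.028 m and z of bottle in the frame of mat between 0.007 and 0.013 m and angle between bottle's own z axis and vertical below 0.08 rad and linear speed of bottle below 0.02 m/s and contact force between each of the arm, the fingers and bottle below 0.05 N) or (horizontal distance between jar and mat below 0.028 m and z of jar in the frame of mat between 0.007 and 0.013 m and angle between jar's own z axis and vertical below 0.08 rad and linear speed of jar below 0.02 m/s and contact force between each of the arm, the fingers and jar below 0.05 N))), for 0.2 s.
At the end, for the whole second after the job is handed in: The flask stands on the balance's pan, the bottle on the hotplate's plate and the jar on the tray's floor, each within 15 mm of the middle, resting on that face (height within 3 mm), upright within 0.08 rad, released and at rest (horizontal distance between flask and balance below 0.015 m and z of flask in the frame of balance between 0.042 and 0.048 m and angle between each of flask, bottle, jar's own z axis and vertical below 0.08 rad and linear speed of each of flask, bottle, jar below 0.02 m/s and contact force between each of the arm, the fingers and flask below 0.05 N and horizontal distance between bottle and hotplate below 0.015 m and z of bottle in the frame of hotplate between 0.052 and 0.058 m and contact force between each of the arm, the fingers and bottle below 0.05 N and horizontal distance between jar and tray below 0.015 m and z of jar in the frame of tray between 0.003 and 0.009 m and contact force between each of the arm, the fingers and jar below 0.05 N); the robot touches nothing.
It fails at once if a vessel tipped (more than 35 degrees) (angle between any of flask, bottle, jar's own z axis and vertical above 0.61 rad).
It fails at once if a vessel put or dropped on the bare bench (height (world z) of any of flask, bottle, jar below 0.003 m).
It fails at once if a vessel dropped (falling free faster than 0.5 m/s) ((linear speed of flask above 0.5 m/s and contact force between flask and anything else below 0.02 N) or (linear speed of bottle above 0.5 m/s and contact force between bottle and anything else below 0.02 N) or (linear speed of jar above 0.5 m/s and contact force between jar and anything else below 0.02 N)).
It fails at once if the brown bottle, the beaker or the Petri dish moved by more than 30 mm (distance of any of amber, beaker, dish from where it was at the start of the episode above 0.03 m).
It also fails if it takes over 107 s, if anything falls off the work surface, if the arm or the gripper's body presses on something with over 40 N, if the wrist force passes 120 N, or if a joint passes its speed limit or range.

## Working session

There is one attempt and no reset: what is moved stays moved. The work goes in short steps, each a Python script; the robot and the scene stay as the last script left them, time stands still between calls to the robot, and variables do not carry over. Pictures are saved under pics/ and viewed, and the job is handed in when it is done.

```bash
ls; mkdir -p pics
python3 - <<'E'
from cell import manip, cams
import cv2,numpy as np
np.set_printoptions(precision=4,suppress=True)
print(manip.state())
for n in ["side","top","wrist"]:
    c=cams.capture(n); cv2.imwrite(f"pics/{n}0.png",c["image"])
    print(n,{k:v for k,v in c.items() if k not in("image","z_map")})
    np.savez(f"{n}0.npz",**c)
E
```

```text
pics
{'clock': 0.0, 'joint_pos': array([ 1.2871,  0.2648,  1.6054, -0.    ,  1.2737, -0.0369]), 'joint_velocities': array([-0.0002,  0.0007, -0.0003,  0.001 ,  0.0001,  0.0013]), 'tau': array([ -0.0001, -50.2121, -35.6871,   0.0726,   0.0292,  -0.0002]), 'tool_pos': array([0.1647, 0.6539, 0.2374]), 'tcp_rot': array([ 0.192 ,  1.5624, -0.1955]), 'contact_force': array([ 0.0091, -0.2114,  0.4678]), 'moment': array([ 0.0113, -0.0063, -0.0287]), 'gripper_width': 0.08787757885714921}
side {'intrinsics': array([[486.7165,   0.    , 324.3756],
       [  0.    , 486.7165, 197.1252],
       [  0.    ,   0.    ,   1.    ]]), 'k1': -0.046640229895927435, 'position': array([-0.0931, -0.6566,  1.0912]), 'orientation': array([-2.2721,  0.9402, -0.3242])}
top {'intrinsics': array([[455.6884,   0.    , 311.1138],
       [  0.    , 455.6884, 201.5637],
       [  0.    ,   0.    ,   1.    ]]), 'k1': -0.13007522012009187, 'position': array([ 0.4134, -0.0163,  1.3829]), 'orientation': array([-2.1523,  2.177 , -0.1071])}
wrist {'intrinsics': array([[311.1456,   0.    , 321.3012],
       [  0.    , 311.1456, 199.1016],
       [  0.    ,   0.    ,   1.    ]]), 'k1': -0.017502218934005716, 'T_tool_cam': array([[ 0.0013, -0.2647,  0.9643, -0.1465],
       [ 1.    ,  0.0013, -0.001 ,  0.001 ],
       [-0.001 ,  0.9643,  0.2647, -0.0676],
       [ 0.    ,  0.    ,  0.    ,  1.    ]])}
```

View pics/top0.png

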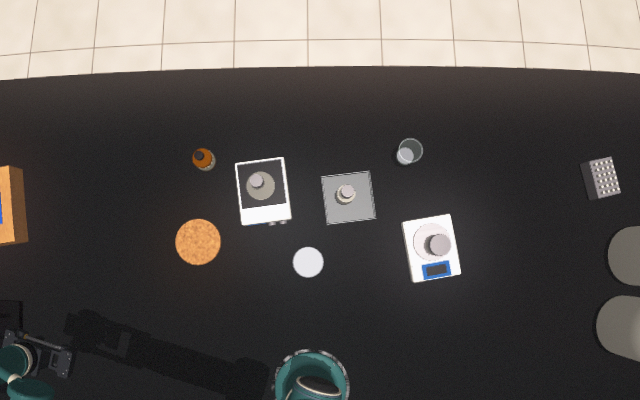

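View pics/side0.png

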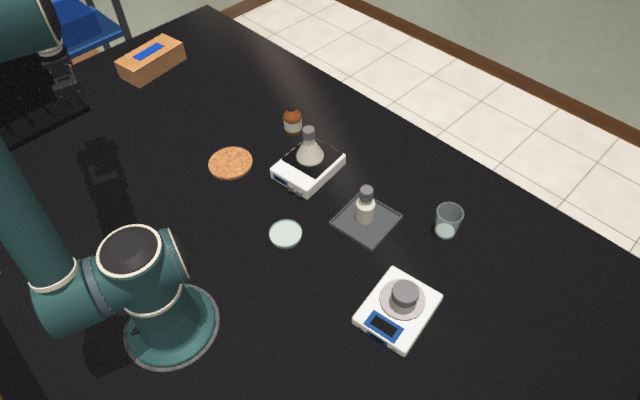

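View pics/wrist0.png

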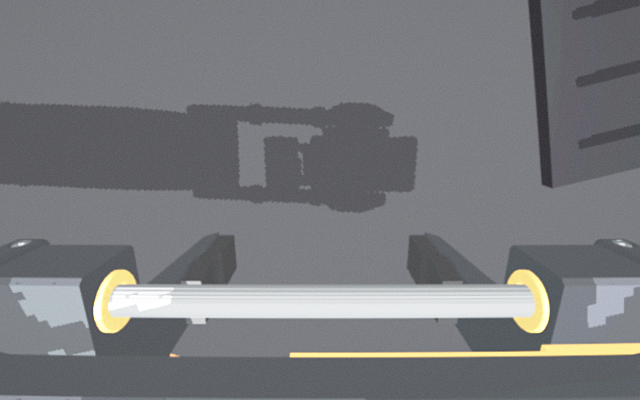

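```bash
cat > h.py <<'E'
import numpy as np,cv2
from scipy.spatial.transform import Rotation as R
np.set_printoptions(precision=4,suppress=True)
def slopes(c,uv):
    K=c["intrinsics"]; uv=np.atleast_2d(np.asarray(uv,float))
    d=np.stack([(uv[:,0]-K[0,2])/K[0,0],(uv[:,1]-K[1,2])/K[1,1]],1)
    s=d.copy()
    for _ in range(20): s=d/(1+float(c["k1"])*(s**2).sum(1,keepdims=True))
    return np.c_[s,np.ones(len(s))]
def T_of(c,st=None):
    if "T_tool_cam" in c:
        A=np.eye(4);A[:3,:3]=R.from_rotvec(st["tcp_rot"]).as_matrix();A[:3,3]=st["tool_pos"]
        return A@c["T_tool_cam"]
    A=np.eye(4);A[:3,:3]=R.from_rotvec(c["orientation"]).as_matrix();A[:3,3]=c["position"];return A
def onplane(c,uv,z,st=None):
    T=T_of(c,st);d=slopes(c,uv)@T[:3,:3].T
    return T[:3,3]+d*((z-T[2,3])/d[:,2])[:,None]
def cloud(c,st=None):
    T=T_of(c,st);h,w=c["z_map"].shape
    u,v=np.meshgrid(np.arange(w),np.arange(h))
    s=slopes(c,np.c_[u.ravel(),v.ravel()])
    P=(s*c["z_map"].ravel()[:,None])@T[:3,:3].T+T[:3,3]
    P[c["z_map"].ravel()<=0]=np.nan
    return P.reshape(h,w,3)
E
python3 - <<'E'
from h import *
for n in ["top","side"]:
    c=dict(np.load(n+"0.npz"));P=cloud(c);im=c["image"];Z=P[...,2]
    hsv=cv2.cvtColor(im,cv2.COLOR_BGR2HSV)
    reg=np.zeros_like(Z,bool)
    print("==",n,"bench z",np.nanmedian(Z[(Z<.02)&(P[...,0]>.3)]))
    # mat
    m=((hsv[...,0]<22)&(hsv[...,1]>100)&(hsv[...,2]>120)&(abs(P[...,1])<.45)&(P[...,0]>.2)&(P[...,0]<.45)).astype(np.uint8)
    cs=max(cv2.findContours(m,0,1)[0],key=cv2.contourArea);e=cv2.fitEllipse(cs)
    print("mat",e,onplane(c,e[0],.01))
    def top(name,lo,hi,box):
        k=((Z>lo)&(Z<hi)&(P[...,0]>box[0])&(P[...,0]<box[1])&(P[...,1]>box[2])&(P[...,1]<box[3])).astype(np.uint8)
        k=cv2.morphologyEx(k,cv2.MORPH_OPEN,np.ones((3,3)))
        L,lab,stt,cen=cv2.connectedComponentsWithStats(k)
        for i in range(1,L):
            if stt[i,4]<40: continue
            q=lab==i
            cc=max(cv2.findContours(q.astype(np.uint8),0,1)[0],key=cv2.contourArea)
            W=onplane(c,cc.reshape(-1,2),np.median(Z[q]))[:,:2].astype(np.float32)
            print(name,"px",cen[i],"n",stt[i,4],"z",np.median(Z[q]),"cloud mean",np.nanmean(P[q],0),"plane c",onplane(c,cen[i],np.median(Z[q]))[0],"rect",cv2.minAreaRect(W))
    big=(.25,.75,-.5,.5)
    top("flask/any>.15",.15,.18,big)
    top("bottle .115-.135",.115,.135,big)
    top("jar/amber .095-.112",.095,.112,big)
    top("hp .05-.06",.048,.062,(.25,.75,0,.5))
    top("bal .035-.05",.035,.05,(.25,.75,-.5,-.05))
    top("tray .0-.05",.003,.02,big)
E
```

```text
== top bench z -0.0017257220467147283
mat ((197.45220947265625, 249.7460174560547), (26.783203125, 48.48126983642578), 89.7730712890625) [[0.4153 0.3372 0.01  ]]
flask/any>.15 px [256.2308 180.2308] n 143 z 0.1643631752297976 cloud mean [0.6017 0.1384 0.1642] plane c [0.6016 0.1384 0.1644] rect ((0.6023145914077759, 0.13897815346717834), (0.032838981598615646, 0.03289556875824928), 89.25123596191406)
bottle .115-.135 px [347.5433 190.6142] n 127 z 0.12309220597107262 cloud mean [ 0.5756 -0.1114  0.1231] plane c [ 0.5756 -0.1114  0.1231] rect ((0.5759521722793579, -0.11125844717025757), (0.03082212805747986, 0.030925728380680084), 89.33454895019531)
jar/amber .095-.112 px [198.5493 154.9577] n 71 z 0.103986307096253 cloud mean [0.6872 0.314  0.1037] plane c [0.6871 0.3139 0.104 ] rect ((0.6870430707931519, 0.3140721619129181), (0.026689648628234863, 0.023531969636678696), 88.92957305908203)
jar/amber .095-.112 px [262.65   188.5833] n 60 z 0.10223493271140349 cloud mean [0.587  0.1279 0.1024] plane c [0.587  0.1279 0.1022] rect ((0.5863263607025146, 0.12879544496536255), (0.0170100610
[... 5947 characters left out ...]
 0.009094926262879555 cloud mean [0.4364 0.3332 0.0091] plane c [0.4361 0.3328 0.0091] rect ((0.4384765028953552, 0.33500510454177856), (0.13703569769859314, 0.14028671383857727), 44.38478088378906)
tray .0-.05 px [365.7926 225.0164] n 1157 z 0.0065152929621514755 cloud mean [ 0.555  -0.1347  0.0077] plane c [ 0.5552 -0.1347  0.0065] rect ((0.5699076056480408, -0.12187758833169937), (0.15937475860118866, 0.15537196397781372), 5.437201023101807)
tray .0-.05 px [285.2507 233.3213] n 722 z 0.015137918888101676 cloud mean [ 0.374  -0.0006  0.0149] plane c [ 0.3738 -0.0009  0.0151] rect ((0.37233826518058777, -0.0011396333575248718), (0.09593804180622101, 0.08837147802114487), 47.211952209472656)
```

Run:
```python
from h import *
for n in ["top","side"]:
    c=dict(np.load(n+"0.npz"));P=cloud(c);im=c["image"]
    g=cv2.cvtColor(im,cv2.COLOR_BGR2GRAY)
    def ext(name,box,thr,z):
        m=((g>thr)&(P[...,0]>box[0])&(P[...,0]<box[1])&(P[...,1]>box[2])&(P[...,1]<box[3])).astype(np.uint8)
        m=cv2.morphologyEx(m,cv2.MORPH_CLOSE,np.ones((5,5)))
        cs=max(cv2.findContours(m,0,1)[0],key=cv2.contourArea)
        W=onplane(c,cs.reshape(-1,2),z)[:,:2].astype(np.float32)
        r=cv2.minAreaRect(W);print(n,name,"rect",r); 
        return cs
    ext("tray z=.010",(.47,.69,-.23,-.02),55,.010)
    ext("bal z=.04",(.28,.55,-.5,-.25),110,.038)
    ext("hp z=.045",(.46,.72,.03,.25),130,.045)
    x0,y0,w,h=(385,195,90,100) if n=="top" else (335,250,120,120)
    cv2.imwrite(f"pics/bal_{n}.png",cv2.resize(im[y0:y0+h,x0:x0+w],None,fx=6 if n=="top" else 5,fy=6 if n=="top" else 5,interpolation=2))
    x0,y0,w,h=(300,150,100,90) if n=="top" else (315,170,100,90)
    cv2.imwrite(f"pics/tray_{n}.png",cv2.resize(im[y0:y0+h,x0:x0+w],None,fx=6,fy=6,interpolation=2))
```

```text
top tray z=.010 rect ((0.5619441270828247, -0.11884276568889618), (0.17065051198005676, 0.20825843513011932), 5.275371551513672)
top bal z=.04 rect ((0.4132777154445648, -0.36312103271484375), (0.18522360920906067, 0.1528307944536209), 9.21949577331543)
top hp z=.045 rect ((0.5845329761505127, 0.1345221996307373), (0.1990305632352829, 0.15003377199172974), 6.84932279586792)
side tray z=.010 rect ((0.5846697092056274, -0.11473876982927322), (0.1953393518924713, 0.1758776605129242), 6.4467973709106445)
side bal z=.04 rect ((0.4057449698448181, -0.36992329359054565), (0.1934136599302292, 0.15218235552310944), 8.8201265335083)
side hp z=.045 rect ((0.5776508450508118, 0.12391240894794464), (0.2076958864927292, 0.16896182298660278), 7.013011932373047)
```

View pics/bal_top.png

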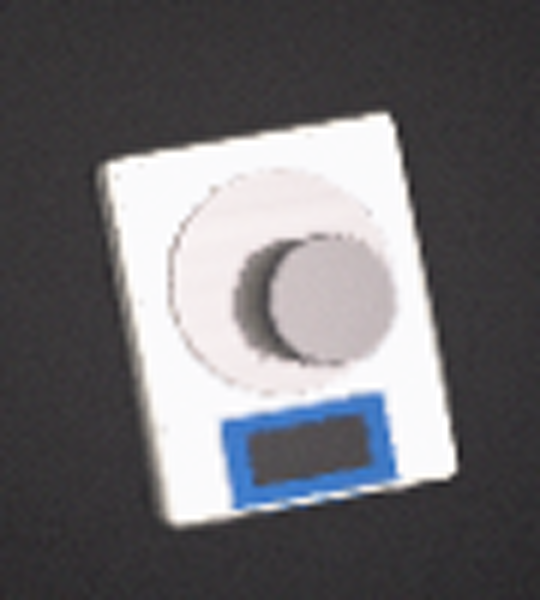

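View pics/bal_side.png

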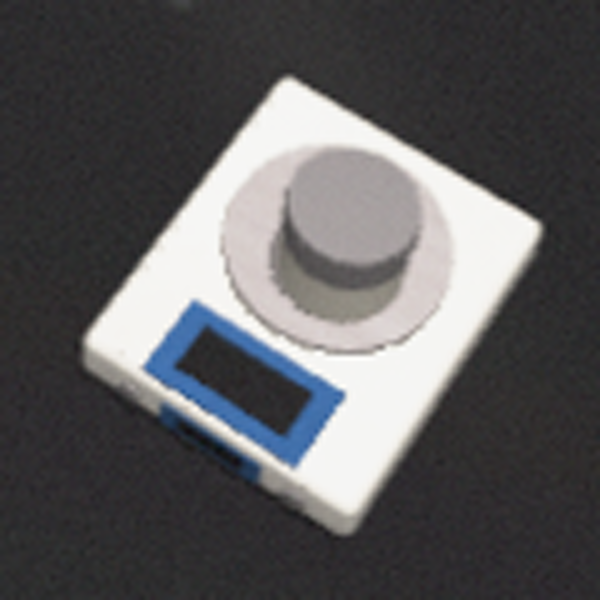

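View pics/tray_top.png

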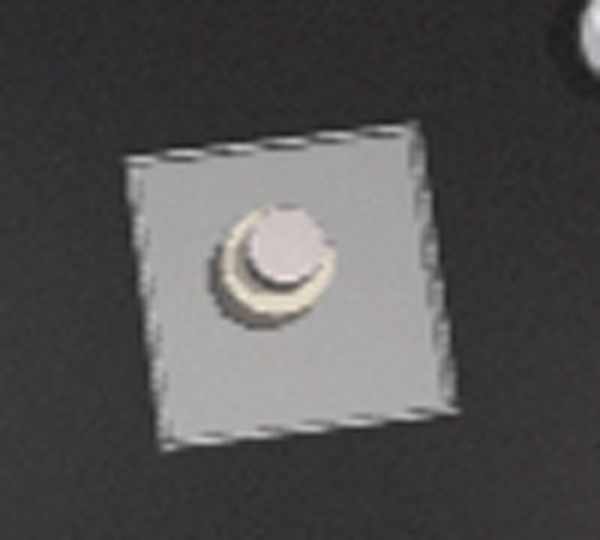

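View pics/tray_side.png

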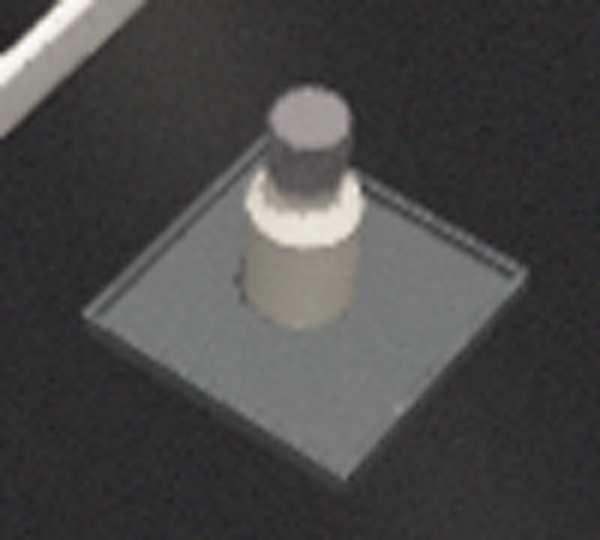

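Run:
```python
from h import *
t=dict(np.load("top0.npz"));s=dict(np.load("side0.npz"))
f=lambda p,k,o:(np.array(p,float)+.5)/k-.5+np.array(o)
W=onplane(t,f([(127,157),(417,125),(458,410),(162,448)],6,(300,150)),.014)
print("tray top",W.mean(0),np.linalg.norm(np.diff(W,axis=0),axis=1))
W=onplane(s,f([(85,316),(527,272)],6,(315,170)),.014);print("tray side",W.mean(0),np.linalg.norm(W[1]-W[0]),150*2**.5)
for nm,c,pts,k,o in (("t",t,[(170,281),(395,281),(282,168),(282,395)],6,(385,195)),("s",s,[(220,240),(453,260),(325,142),(350,354)],5,(335,250))):
    W=onplane(c,f(pts,k,o),.045);print("pan",nm,W[:2].mean(0),W[2:].mean(0),np.linalg.norm(W[0]-W[1]),np.linalg.norm(W[2]-W[3]))
# jaw direction / IK check
from cell import manip,inverse_kinematics
for n,p in dict(flask=(.5993,.1362,.131),mat=(.439,.336,.086),bottle=(.5738,-.1128,.088),jar=(.4208,-.373,.073),bal=(.43,-.3645,.121)).items():
    for a in np.radians([0,45,90,-45]):
        # tool x down; y jaw dir
        y=np.array([-np.sin(a),np.cos(a),0]);x=np.array([0,0,-1.]);M=np.stack([x,y,np.cross(x,y)],1)
        for z in(0,.12): print(n,round(np.degrees(a)),z,inverse_kinematics(np.array(p)+[0,0,z],R.from_matrix(M).as_rotvec()))
```

```text
tray top [ 0.5703 -0.121   0.014 ] [0.1483 0.1463 0.1501]
tray side [ 0.5675 -0.1229  0.014 ] 0.2092786282027601 212.13203435596427
pan t [ 0.4319 -0.3636  0.045 ] [ 0.4318 -0.3632  0.045 ] 0.11257554297546615 0.11148371204501542
pan s [ 0.4264 -0.3662  0.045 ] [ 0.4289 -0.3647  0.045 ] 0.1112532530267436 0.11423335193401452
flask 0 0 [ 0.1829  0.2383  1.8434 -0.      1.0599 -1.3879]
flask 0 0.12 [ 0.1829  0.1434  1.7249 -0.      1.2734 -1.3879]
flask 45 0 [ 0.1829  0.2383  1.8434  0.      1.0599 -2.1733]
flask 45 0.12 [ 0.1829  0.1434  1.7249  0.      1.2734 -2.1733]
flask 90 0 None
flask 90 0.12 None
flask -45 0 [ 0.1829  0.2383  1.8434 -0.      1.0599 -0.6025]
flask -45 0.12 [ 0.1829  0.1434  1.7249 -0.      1.2734 -0.6025]
mat 0 0 [ 0.6082  0.18    2.009  -0.      0.9527 -0.9626]
mat 0 0.12 [ 0.6082  0.057   1.9041 -0.      1.1805 -0.9626]
mat 45 0 [ 0.6082  0.18    2.009  -0.      0.9527 -1.748 ]
mat 45 0.12 [ 0.6082  0.057   1.9041 -0.      1.1805 -1.748 ]
mat 90 0 [ 0.6082  0.18    2.009  -0.      0.9527 -2.5334]
mat 90 0.12 [ 0.6082  0.057   1.9041  0.      1.1805 -2.5334]
ma
[... 536 characters left out ...]
1.8984  0.      1.1576 -2.3403]
jar 45 0 None
jar 45 0.12 None
jar 90 0 [-0.7695  0.213   1.9971  0.      0.9315  2.372 ]
jar 90 0.12 [-0.7695  0.0856  1.8984  0.      1.1576  2.372 ]
jar -45 0 [-0.7695  0.213   1.9971 -0.      0.9315 -1.5549]
jar -45 0.12 [-0.7695  0.0856  1.8984  0.      1.1576 -1.5549]
bal 0 0 [-0.7473  0.158   1.9607  0.      1.0229 -2.3181]
bal 0 0.12 [-0.7473  0.0526  1.8426  0.      1.2464 -2.3181]
bal 45 0 None
bal 45 0.12 None
bal 90 0 [-0.7473  0.158   1.9607  0.      1.0229  2.3943]
bal 90 0.12 [-0.7473  0.0526  1.8426  0.      1.2464  2.3943]
bal -45 0 [-0.7473  0.158   1.9607  0.      1.0229 -1.5327]
bal -45 0.12 [-0.7473  0.0526  1.8426  0.      1.2464 -1.5327]
```

```bash
cat > m.py <<'E'
from h import *
from cell import manip,cams,inverse_kinematics
def rot(p):
    a=np.arctan2(p[1],p[0])
    y=np.array([-np.sin(a),np.cos(a),0]);x=np.array([0,0,-1.])
    return R.from_matrix(np.stack([x,y,np.cross(x,y)],1)).as_rotvec()
def hover(xy,z): manip.move_pose(np.array([*xy,z]),rot(xy))
def look(tag,zlo,zhi,xy,rad=.06):
    st=manip.state();c=cams.capture("wrist");cv2.imwrite(f"pics/{tag}.png",c["image"])
    P=cloud(c,st);k=(P[...,2]>zlo)&(P[...,2]<zhi)&(np.hypot(P[...,0]-xy[0],P[...,1]-xy[1])<rad)
    q=P[k]
    if len(q)<30: print("few",len(q));return None
    r=cv2.minEnclosingCircle(q[:,:2].astype(np.float32).reshape(-1,1,2))
    print(tag,"n",len(q),"z",np.median(q[:,2]),"mean",q[:,:2].mean(0),"circ",r);return q
def rep(s=""):
    st=manip.state();print(s,"t",round(st["clock"],2),"tcp",st["tool_pos"],"F",st["contact_force"],"w",round(st["gripper_width"],4));return st
def place(xy,surf,grip):
    z=surf+grip-.019   # nominal TCP height when the vessel stands
    manip.move_linear(np.array([*xy,z+.02]),rate=.12)
    manip.move_linear(np.array([*xy,z+.006]),rate=.04)
    manip.dwell(.2);f0=manip.state()["contact_force"][2]
    for d in np.arange(.005,-.0061,-.001):
        manip.move_linear(np.array([*xy,z+d]),rate=.02)
        f=manip.state()["contact_force"][2]
        if f-f0>2.5: break
    print("touch d",round(d,4),"df",f-f0);rep()
E
python3 - <<'E'
from m import *
xy=(.5993,.1362)
hover(xy,.28); rep()
look("w_flask",.15,.18,xy)
E
```

```text
t 2.56 tcp [0.5991 0.137  0.2799] F [ 0.8225 -0.5809  0.3122] w 0.088
w_flask n 1400 z 0.16550082778529665 mean [0.6004 0.1402] circ ((0.6020908951759338, 0.14074717462062836), 0.018980903550982475)
```

View pics/w_flask.png

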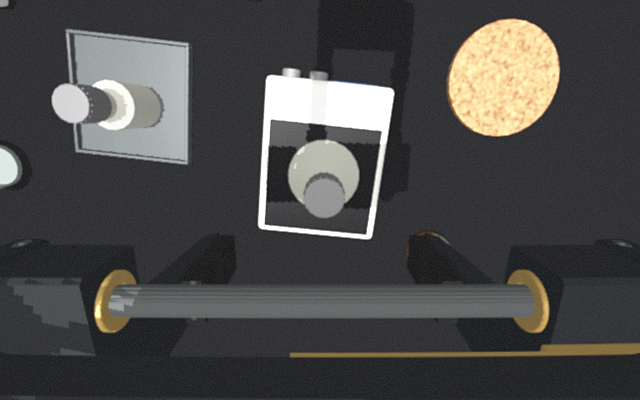

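Run:
```python
from m import *
xy=(.6005,.1385); mat=(.4395,.3365)
manip.set_gripper(.064,25)
manip.move_linear(np.array([*xy,.131]),rate=.15,rot=rot(xy)); rep("down")
manip.set_gripper(0.0,25); rep("grip")
manip.move_linear(np.array([*xy,.24]),rate=.15); rep("lift")
hover(mat,.24); rep("over mat")
st=manip.state();c=cams.capture("wrist");cv2.imwrite("pics/w_mat1.png",c["image"])
```

```text
down t 4.28 tcp [0.6014 0.1387 0.1322] F [ 0.1014 -0.1388  0.2672] w 0.0638
grip t 4.83 tcp [0.6008 0.1388 0.1315] F [-0.0603  1.6852  1.437 ] w 0.0353
lift t 5.7 tcp [0.5996 0.1382 0.2385] F [-0.0269  0.038  -2.6849] w 0.0349
over mat t 6.7 tcp [0.4401 0.3359 0.2397] F [ 0.1529  0.7269 -2.4905] w 0.0349
```

View pics/w_mat1.png

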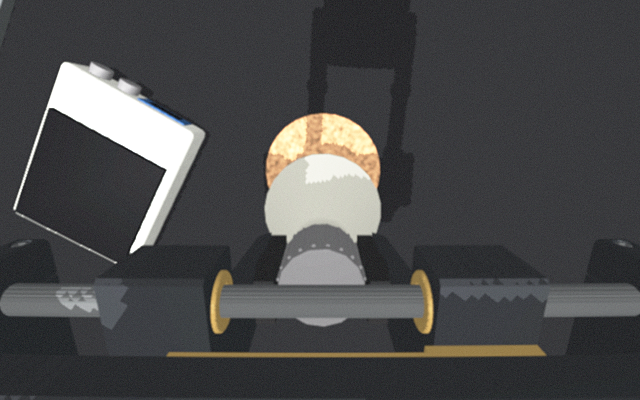

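The flask hangs upright between the pads, with its body at (322,205), and the mat (322,160) is laterally centred below it. The hotplate is empty. Next I place the flask and check.

Run:
```python
from m import *
mat=(.4395,.3365)
place(mat,.010,.095)
manip.set_gripper(.06); rep("rel"); manip.dwell(.3)
manip.move_linear(np.array([*mat,.24]),rate=.2); rep("up")
look("w_mat2",.105,.135,mat)
# plate centre from wrist, on the way
st=manip.state();c=cams.capture("wrist");np.savez("wm.npz",**c,tp=st["tool_pos"],tr=st["tcp_rot"])
b=(.5745,-.112)
hover(b,.26); rep()
look("w_bot",.11,.14,b)
```

```text
touch d 0.0 df 4.696014546101695
 t 10.22 tcp [0.4397 0.3368 0.0864] F [-0.9495 -0.2509  1.8763] w 0.0353
rel t 10.76 tcp [0.4395 0.3365 0.086 ] F [0.259  0.4554 0.8089] w 0.0597
up t 11.97 tcp [0.4388 0.336  0.2386] F [ 1.2514 -0.4633 -0.2644] w 0.0601
w_mat2 n 1366 z 0.12041991490503098 mean [0.439  0.3377] circ ((0.4402371346950531, 0.3387552499771118), 0.018907055258750916)
 t 13.79 tcp [ 0.5745 -0.111   0.2599] F [-0.3377 -0.0999 -0.9385] w 0.0599
w_bot n 1207 z 0.12451946827362176 mean [ 0.5745 -0.1098] circ ((0.5759645700454712, -0.11012399941682816), 0.018864601850509644)
```

View pics/w_mat2.png

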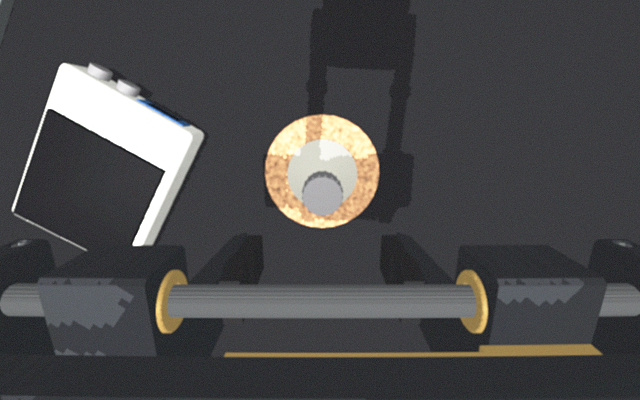

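View pics/w_bot.png

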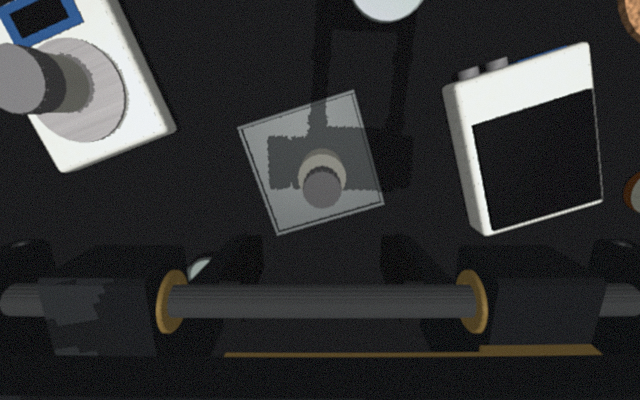

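Run:
```python
from m import *
st=manip.state();c=cams.capture("wrist");print(st["tool_pos"])
W=onplane(c,[(472,127),(591,90),(602,200),(493,234)],.055,st);print("plate",W.mean(0),np.linalg.norm(np.roll(W,1,0)-W,axis=1))
W=onplane(c,[(238,127),(353,91),(384,204),(278,235)],.014,st);print("tray",W.mean(0),np.linalg.norm(np.roll(W,1,0)-W,axis=1))
cv2.imwrite("pics/hp_zoom.png",cv2.resize(c["image"][30:250,430:620],None,fx=3,fy=2.7,interpolation=2))
```

```text
[ 0.5746 -0.1108  0.2599]
plate [0.6109 0.1376 0.055 ] [0.1334 0.1316 0.1304 0.1322]
tray [ 0.5706 -0.1198  0.014 ] [0.1491 0.1467 0.1476 0.1475]
```

View pics/hp_zoom.png

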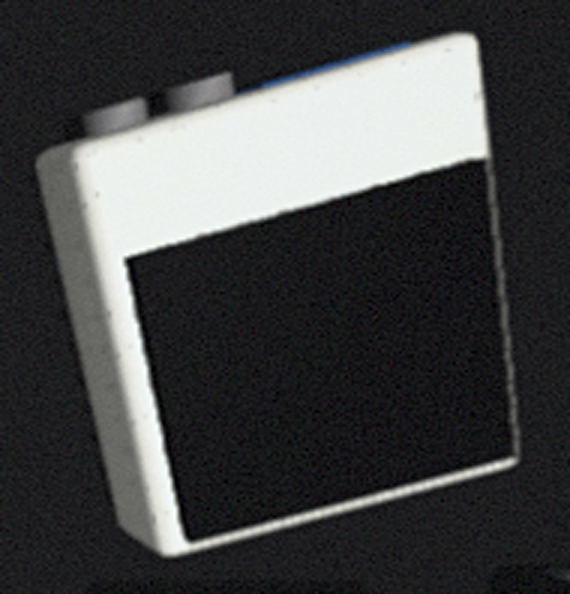

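Run:
```python
from m import *
b=(.5748,-.111); hp=(.609,.137)
manip.move_linear(np.array([*b,.088]),rate=.15,rot=rot(b)); rep("down")
manip.set_gripper(0.0,25); rep("grip")
manip.move_linear(np.array([*b,.24]),rate=.15); rep("lift")
hover(hp,.24); rep("over hp")
place(hp,.055,.101)
manip.set_gripper(.06); rep("rel"); manip.dwell(.3)
manip.move_linear(np.array([*hp,.29]),rate=.2); rep("up")
look("w_hp2",.16,.19,hp)
j=(.4218,-.371)
hover(j,.26); rep()
manip.set_gripper(.088)
look("w_jar",.095,.12,j)
```

```text
down t 15.19 tcp [ 0.5757 -0.1112  0.0891] F [ 0.6312  0.2349 -0.4754] w 0.06
grip t 15.68 tcp [ 0.5752 -0.111   0.0886] F [-0.5611  0.7844  2.2897] w 0.0351
lift t 16.85 tcp [ 0.5739 -0.1108  0.2385] F [-0.0643  0.7381 -2.5769] w 0.0354
over hp t 17.83 tcp [0.6088 0.136  0.2395] F [ 0.3926 -0.6454 -2.9258] w 0.0355
touch d -0.001 df 7.698322362779906
 t 21.12 tcp [0.6097 0.1372 0.1376] F [-2.1835 -0.8137  5.9697] w 0.0354
rel t 21.67 tcp [0.6089 0.137  0.1358] F [ 0.0553  0.7119 -0.1771] w 0.0598
up t 22.88 tcp [0.6082 0.1368 0.2885] F [-0.9966 -0.4764 -0.2066] w 0.06
w_hp2 n 1383 z 0.17349997750270346 mean [0.6082 0.1377] circ ((0.6095888614654541, 0.13812585175037384), 0.018902543932199478)
 t 24.89 tcp [ 0.4225 -0.3704  0.2601] F [ 0.5846 -0.3836 -0.7092] w 0.0599
w_jar n 3009 z 0.10565299449427584 mean [ 0.4211 -0.3715] circ ((0.4218866229057312, -0.37230461835861206), 0.03173089399933815)
```

View pics/w_hp2.png

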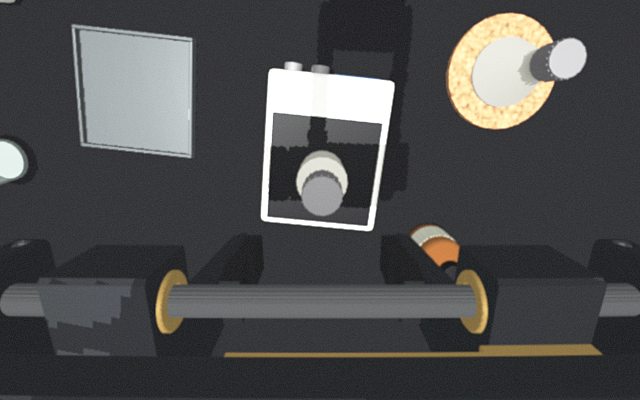

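View pics/w_jar.png

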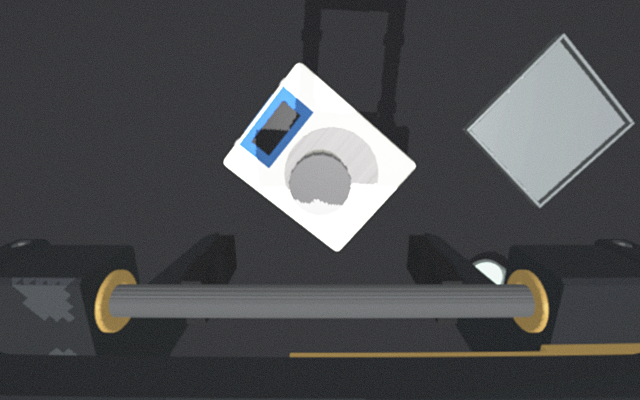

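Run:
```python
from m import *
j=(.4218,-.3717); tr=(.570,-.1213)
manip.move_linear(np.array([*j,.073]),rate=.15,rot=rot(j)); rep("down")
manip.set_gripper(0.0,25); rep("grip")
manip.move_linear(np.array([*j,.2]),rate=.15); rep("lift")
hover(tr,.2); rep("over tray")
place(tr,.006,.047)
manip.set_gripper(.088); rep("rel"); manip.dwell(.3)
manip.move_linear(np.array([*tr,.26]),rate=.2); rep("up")
look("w_tr2",.055,.08,tr)
f=(.4393,.337)
hover(f,.34); 
manip.move_linear(np.array([*f,.24]),rate=.2)
manip.set_gripper(.062)
rep(); look("w_f3",.105,.135,f)
```

```text
down t 26.93 tcp [ 0.4225 -0.3724  0.0741] F [-0.0146 -0.1919 -0.0429] w 0.088
grip t 27.44 tcp [ 0.422  -0.3719  0.0735] F [-0.2076  0.3646  3.1125] w 0.0612
lift t 28.44 tcp [ 0.4212 -0.3711  0.1987] F [ 0.5797  0.4229 -2.3785] w 0.0613
over tray t 29.56 tcp [ 0.5696 -0.1221  0.1996] F [-0.7544 -0.1644 -1.2242] w 0.0613
touch d 0.0 df 4.0276754479887265
 t 33.12 tcp [ 0.5702 -0.1213  0.0344] F [-1.681  -0.5485  2.9023] w 0.0612
rel t 33.69 tcp [ 0.57   -0.1213  0.0339] F [0.8548 0.4393 0.2965] w 0.0881
up t 35.27 tcp [ 0.5691 -0.1211  0.2584] F [ 0.7067 -0.1924 -0.5544] w 0.0879
w_tr2 n 2418 z 0.06664295709293971 mean [ 0.5699 -0.1204] circ ((0.5710402727127075, -0.1206708699464798), 0.03179777041077614)
 t 38.29 tcp [0.4393 0.3371 0.2402] F [ 0.316  -0.3577 -0.5606] w 0.0618
w_f3 n 1351 z 0.12038607447069266 mean [0.4391 0.3377] circ ((0.44044187664985657, 0.3385504186153412), 0.01891438104212284)
```

View pics/w_tr2.png

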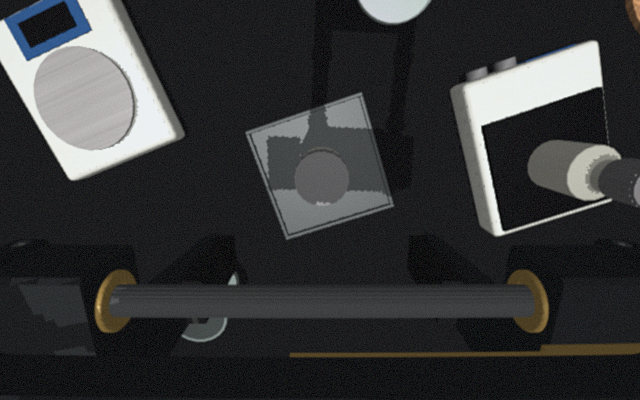

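View pics/w_f3.png

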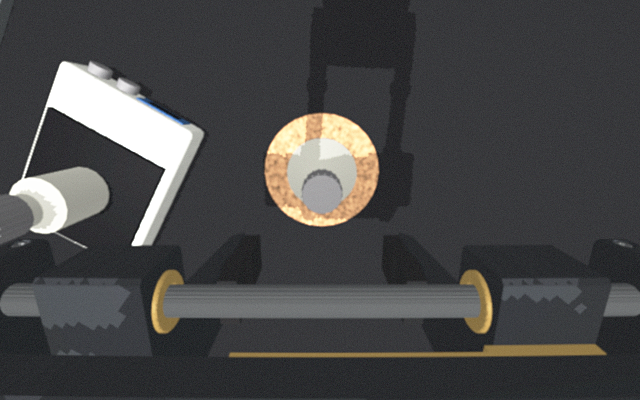

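Run:
```python
from m import *
c=cams.capture("wrist")
st=dict(tool_pos=np.array([.5691,-.1211,.2584]),tcp_rot=rot((.570,-.1213)))
print("pan",onplane(c,[(84,97.5)],.045,st))
print("tray",onplane(c,[(247,132),(361,94),(393,205),(288,238)],.014,st).mean(0))
g=(.6082,.1368);st=dict(tool_pos=np.array([*g,.2885]),tcp_rot=rot(g))
print("plate",onplane(c,[(274,113),(390,122),(373,228),(264,217)],.055,st).mean(0))
f=(.4393,.337)
manip.move_linear(np.array([*f,.086]),rate=.15); rep("down")
manip.set_gripper(0.0,25); rep("grip")
manip.move_linear(np.array([*f,.36]),rate=.2); rep("lift")
```

```text
pan [[ 0.4303 -0.362   0.045 ]]
tray [ 0.5708 -0.1202  0.014 ]
plate [0.6096 0.1421 0.055 ]
down t 39.57 tcp [0.4401 0.3375 0.087 ] F [-0.1892  0.6639  0.7359] w 0.0617
grip t 40.08 tcp [0.4395 0.3373 0.0865] F [-0.6738  0.4747  1.9288] w 0.0347
lift t 41.6 tcp [0.4388 0.3366 0.3583] F [ 0.0722  0.1414 -2.2458] w 0.0351
```

Run:
```python
from m import *
p=(.430,-.364)
hover(p,.34); rep("over")
place(p,.045,.095)
manip.set_gripper(.06); rep("rel"); manip.dwell(.3)
manip.move_linear(np.array([*p,.3]),rate=.2); rep("up")
look("w_end",.14,.17,p)
manip.set_joints([1.287,.0,1.604,0,1.274,-.037]) if False else hover((.35,.45),.36)
rep()
for n in("top","side"):
    c=cams.capture(n);np.savez(n+"1.npz",**c);cv2.imwrite(f"pics/{n}1.png",c["image"])
    P=cloud(c)
    for nm,xy,lo,hi in(("flask",p,.145,.165),("bottle",(.609,.137),.16,.185),("jar",(.570,-.1213),.058,.075)):
        k=(P[...,2]>lo)&(P[...,2]<hi)&(np.hypot(P[...,0]-xy[0],P[...,1]-xy[1])<.06)
        print(n,nm,k.sum(),np.median(P[k],0))
```

```text
over t 44.09 tcp [ 0.4306 -0.3633  0.3401] F [-0.1564  0.6837 -1.0399] w 0.0354
touch d 0.0 df 2.9929177515787515
 t 48.1 tcp [ 0.4302 -0.3641  0.1215] F [-0.9215  0.7671  1.5856] w 0.0353
rel t 48.64 tcp [ 0.43   -0.3641  0.121 ] F [ 0.5909  0.1015 -0.0771] w 0.0597
up t 49.98 tcp [ 0.4294 -0.3634  0.2984] F [-0.208  -0.1502 -0.0401] w 0.0603
w_end n 1157 z 0.15558215583394042 mean [ 0.4303 -0.3629] circ ((0.43144872784614563, -0.3637254536151886), 0.018827786669135094)
 t 52.92 tcp [0.3506 0.4495 0.3599] F [ 0.2767 -0.3881 -0.5437] w 0.0601
top flask 145 [ 0.4311 -0.3615  0.1538]
top bottle 150 [0.6091 0.1354 0.1722]
top jar 354 [ 0.5704 -0.1223  0.0653]
side flask 210 [ 0.4284 -0.3665  0.1551]
side bottle 119 [0.6039 0.132  0.1717]
side jar 344 [ 0.5666 -0.125   0.0649]
```

View pics/top1.png

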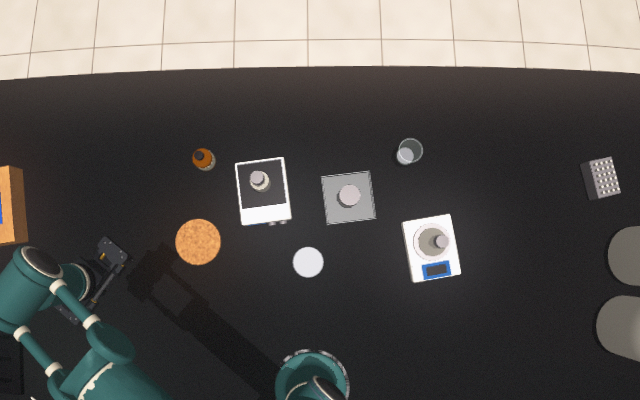

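View pics/side1.png

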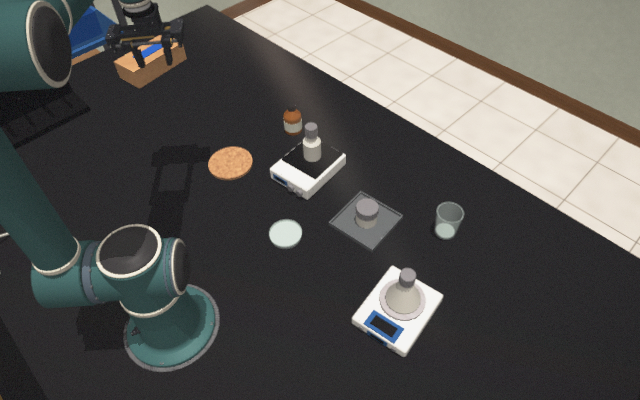

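View pics/w_end.png

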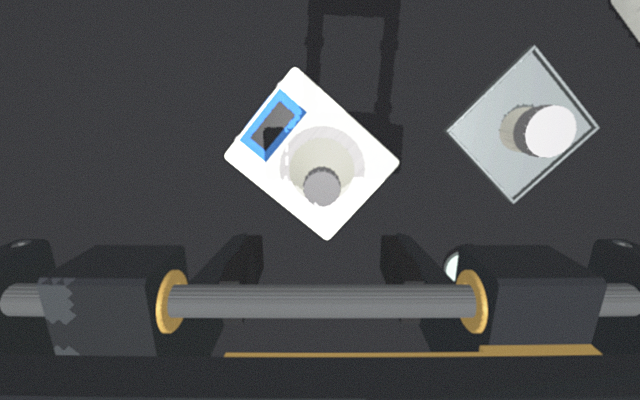

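The top view shows the bottle at (260,180) on the plate, the jar at (349,195) in the tray and the flask at (440,241) on the pan. The mat is empty and the bystanders haven't moved. In both fixed cameras each vessel lies within about 3 mm of its station's centre, so I'm handing in.

```bash
python3 -c "
from cell import order
print(order.close_job())"
```

```text
the job is handed in; nothing more can be done
None
```

The job is handed in at about 53 s of the allowed 107 s, with all three vessels moved to their new stations. I parked the flask on the cork mat, then moved the bottle to the hotplate, the jar to the tray and the flask to the balance. Each vessel was lowered in 1 mm steps until the wrist force rose by about 3–8 N, then released.

**Last checks:** in both the top and side cameras, each vessel was within about 3 mm of its station's centre. Cap heights were 0.154–0.155 m for the flask, 0.172 m for the bottle and 0.065 m for the jar. That is within 1–2 mm of standing on the right face. The pictures show all three upright, the mat empty, the brown bottle, beaker and Petri dish where they were, and the arm clear of everything.

**Disagreements:**
- The two fixed cameras differ by about 3–6 mm in absolute position, so I compared each vessel with its station within the same camera.
- One quick wrist reading put the hotplate's centre about 5 mm to the side of the other views. I had probably picked a corner of the housing instead of the plate, so I did not use it.

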